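# Pack a mould blank tight in the carving cradle

### The arm

A 7-joint arm with a two-finger parallel gripper is mounted at the origin on the work surface. World frame = base frame: x ahead of the robot, y to its left, z up, the work surface at z = 0. Lengths are in m, angles in rad, forces in N, time in s.
With the tool pointing down it reaches from about 0.35 to 0.9 m from the base axis. Payload 7.2 kg.
Tool frame: the origin (TCP) lies at the very end of the fingers, on their centre line; the grasp point (between the pads) lies manip.grasp_offset behind it (manip.grasp_offset is the distance from the TCP to the grasp point, in m); z points along the fingers, y is the line along which they close (so a half turn about z gives the same grasp; the last joint's range is limited). The gripper opens to 85 mm and grips with 20 to 120 N. Pads are 22 mm wide; open, the fingers measure 114 mm over their backs; the gripper's body (76 mm by 85 mm) begins 54 mm behind the grasp point. The pads swing forward as they close: fully open they stand 13 mm farther back than shut.
Start: joints at [1.152, 0.411, -0.013, 1.596, 0.006, 1.134, -0.082], TCP at [0.215, -0.587, 0.231] pointing down, gripper open.
Joint ranges: [-2.95, 2.95], [-0.29, 1.99], [-1.47, 1.44], [0.14, 2.54], [-1.03, 4.17], [0.13, 1.85], [-2.86, 2.86]. Speed limits (rad/s): [2.39, 2.39, 3.01, 3.01, 3.14, 3.14, 3.14].

### API

Orientations are given as a unit quaternion [w, x, y, z].
In Python, from station import sensors, vision, workorder, manip gives the robot as it stands. The module is installed in compiled form; this text tells all that it offers.
- The arm moves only by the tool move_arm, never from a script. Its argument "rows" is text: rows parted by semicolons, each of 4 numbers parted by spaces: the shift along the tool's x, y, z in units of 50 mm (1.0 is 50 mm), then the turn about the tool's z in units of 6 degrees (1.0 is 6 degrees). A call has 1 to 10 rows; each row shifts and turns the commanded pose from where the row before left it, along the tool's axes as they then stand; what a row does not reach is not made up. A row lasts 1/10 s, in which the tool goes at most 50 mm and 8.59 degrees, less where a joint would pass 70% of its speed; a pose out of reach is approached as far as the arm can. A call is refused whole if a number of a shift passes 1 or a number of a turn 1, either way. A call with a gripper value outside its range is refused whole. "claw" is the opening, from 0 (shut) to 1 (fully open), set as the call begins (left out, the last holds). The fingers move at their own pace and stop on an object; the grip force is fixed at half the most. Time passes only in rows, so rows that do not move let the fingers close. It gives the time, the measured TCP pose, the force, the opening and the grip force at its end, in the units of the state.
- sensors.observe(): the state, without advancing time (a new reading comes with each control period).
- vision.snapshot(name): name is "scene" or "side" or "wrist"; returns the picture (400x640x3 uint8, blue, green, red); there is no depth.
- vision.calibration(name): a dict with "mtx" (3x3 intrinsics, pixels), "R" (3x3) and "t" (3): a world point X has camera coordinates R X + t; the wrist camera has in their place "T_tool_cam" (4x4, takes a point from camera to tool coordinates, whose origin is the TCP and whose axes are the flange's). Camera axes: x right, y down, z forward; pixel columns grow to the right and rows downward; lengths in m; the calibration is good to about 2 mm. A picture is of the moment at which its call begins: read the wrist's pose just before it. calibration takes no time and is no camera call.
- workorder.job_done(): hands the job in; it is judged then, once.
The state is a dict: "t": time; "joints": joint angles; "joint_vel": joint speeds; "tau": joint torques, N m; "ee_pos": TCP position; "eef_rot": TCP orientation; "ft_force": force on the tool from outside, world axes, zero at the start; "ft_torque": the same for the moment, N m; "gripper_width": finger opening in m; "grasp_force": force on a finger pad.
Only numpy, scipy, OpenCV 4.12 (cv2) and the standard library are available. Lean on these libraries where they do the work, as an engineer would, in place of code of your own. Each camera call takes 0.05 s, during which the arm holds its last target. There are 200 camera calls.

### The job

Pack the mould blank in the carving cradle: try slips from the rack in the gap between blank and tall fence, without forcing any, until one slides in snugly, with hardly any play. Leave it upright, fully home on the cradle floor near the middle of the fence. All other slips must end up standing in the rack's pockets, and the cup, mallet and brush stay where they are.

Things in the scene. Friction and masses are not known exactly. Their poses are not given: they have to be found in the camera images.
- cradle: Fixed wooden carving cradle. Origin at bench height, at mid-length of the tall fence's inner face; x along the fence, y from the fence across the gap to the blank, z up. Gap floor (base board top) at z 16 mm. Fence: x -60..60, y -28..0, top at z 70 mm. Blank's top at z 50 mm, 20 mm below the fence's. Low head stop: face at y 100 mm, top at z 46 mm. Nothing of it gives.
- gap_mouth (a point): The fence's inner face at mid-length, level with the blank's top (cradle z 50 mm); axes as the cradle. The gap reaches from here towards +y; it is 34 mm deep, 80 mm long (x -40..40), open at top and ends. Its width is 1.2 mm more than one of the slips. A step thinner has over 4 mm of play; a step thicker stops on the blank's top edge.
- rack: Fixed plywood tray 171 (x) by 40 (y) by 30 mm tall; walls and floor 6 mm. Three pockets, about 49 (x) by 28 mm (y), centred at x -55, 0 and 55 mm. Origin: centre of the underside, on the bench. Slips stand on its floor (z 6 mm), thickness along the rack's y.
- slip_thin: Thinnest hardwood packing slip: a plain upright plate 14 mm thick (along its y), 40 mm wide (along its x), 96 mm tall (z). Origin at the centre of its underside. The two long bottom edges are rounded with 2 mm radius. It starts standing in one pocket of the rack, which one varies.
- slip_middle: Middle hardwood packing slip: a plain upright plate 17 mm thick (along its y), 40 mm wide (along its x), 96 mm tall (z). Origin at the centre of its underside. The two long bottom edges are rounded with 2 mm radius. It starts standing in one pocket of the rack, which one varies.
- slip_thick: Thickest hardwood packing slip: a plain upright plate 20 mm thick (along its y), 40 mm wide (along its x), 96 mm tall (z). Origin at the centre of its underside. The two long bottom edges are rounded with 2 mm radius. It starts standing in one pocket of the rack, which one varies.
- blank_a: One of three look-alike wooden mould blanks, fixed: slab 80 mm wide (x), 34 mm thick, stub handle on +x to x 90 mm. Origin: underside, middle of the +y end; it runs 79 to 85 mm towards -y, to its other end (blank_a_c0: 1 mm inside it). Lengths differ in 3 mm steps; which is longer is not told: feel the gap. The one with its origin at x 0, y 100, z 16 mm of the cradle lies in it; others: in store.
- blank_b: One of three look-alike wooden mould blanks, fixed: slab 80 mm wide (x), 34 mm thick, stub handle on +x to x 90 mm. Origin: underside, middle of the +y end; it runs 79 to 85 mm towards -y, to its other end (blank_b_c0: 1 mm inside it). Lengths differ in 3 mm steps; which is longer is not told: feel the gap. The one with its origin at x 0, y 100, z 16 mm of the cradle lies in it; others: in store.
- blank_c: One of three look-alike wooden mould blanks, fixed: slab 80 mm wide (x), 34 mm thick, stub handle on +x to x 90 mm. Origin: underside, middle of the +y end; it runs 79 to 85 mm towards -y, to its other end (blank_c_c0: 1 mm inside it). Lengths differ in 3 mm steps; which is longer is not told: feel the gap. The one with its origin at x 0, y 100, z 16 mm of the cradle lies in it; others: in store.
- teacup: White cup without handle, 72 mm across, 62 mm tall; bystander. Origin: centre of its underside.
- mallet: Wooden carver's mallet lying down, head 68 x 110 x 68 mm, handle 165 mm; bystander. Origin: centre of the underside of the head; the handle points to its -x.
- brush: Small hand brush lying along its x; bystander. Origin: underside.
There are look-alikes about, which are no part of the job. What is shaped like the slip_middle but purple is not meant.

How it is judged:
By the outcome, as a careful person would: the job done as asked, in the order asked, and still so for the second after the job is handed in, with the robot touching nothing.
It also fails if it takes over 72 s, if anything falls off the work surface, if the arm or the gripper's body presses on something with over 40 N, if the wrist force passes 120 N, or if a joint passes its speed limit or range.

## Working session

There is one attempt and no reset: what is moved stays moved. The work goes in short steps, Python scripts to look and compute and a tool call to move; the robot and the scene stay as the last step left them, time stands still between calls to the robot, and variables do not carry over. Pictures are saved under pics/ and viewed, at most 10 in all, crops included, and the job is handed in when it is done.

Besides the shell and the picture viewer there is one more tool, called after ">>>" in YAML: its name, and indented under it one key for each argument. move_arm: Moves the arm, as the interface text tells. Its arguments: {"type":"object","properties":{"rows":{"type":"string"},"claw":{"type":"number"}},"required":["rows"]}

```bash
mkdir -p pics
python3 - <<'E'
from station import sensors, vision, manip
import cv2,numpy as np
s=sensors.observe();print({k:np.round(v,3).tolist() for k,v in s.items()}, manip.grasp_offset)
for n in("scene","side","wrist"):
    cv2.imwrite(f"pics/{n}0.png",vision.snapshot(n))
    c=vision.calibration(n);print(n,{k:np.round(v,4).tolist() for k,v in c.items()})
a=np.vstack([cv2.imread("pics/scene0.png"),cv2.imread("pics/side0.png")])
cv2.imwrite("pics/both0.png",cv2.resize(a,(480,600)))
E
```

```text
{'t': 0.0, 'joints': [1.152, 0.412, -0.013, 1.597, 0.006, 1.134, -0.082], 'joint_vel': [0.001, 0.002, -0.001, 0.0, -0.001, 0.001, -0.001], 'tau': [0.001, -60.062, 0.682, -29.941, 0.014, 0.01, -0.0], 'ee_pos': [0.215, -0.586, 0.23], 'eef_rot': [-0.001, 0.985, 0.175, -0.0], 'ft_force': [0.377, -0.129, -0.374], 'ft_torque': [-0.008, -0.01, -0.015], 'grasp_force': 0.0, 'gripper_width': 0.086} 0.0187
scene {'mtx': [[442.3032, 0.0, 326.4089], [0.0, 442.3032, 200.7137], [0.0, 0.0, 1.0]], 'R': [[-0.1986, 0.9801, 0.0063], [0.6471, 0.1359, -0.7502], [-0.7361, -0.1449, -0.6612]], 't': [0.183, -0.3131, 1.6896]}
side {'mtx': [[429.0317, 0.0, 320.5784], [0.0, 429.0317, 195.6434], [0.0, 0.0, 1.0]], 'R': [[0.9928, -0.12, -0.0026], [-0.0788, -0.6347, -0.7687], [0.0906, 0.7634, -0.6396]], 't': [-0.553, 0.0513, 1.0832]}
wrist {'mtx': [[326.1372, 0.0, 319.1521], [0.0, 326.1372, 202.2922], [0.0, 0.0, 1.0]], 'T_tool_cam': [[-0.0003, -0.9488, -0.3158, 0.0813], [1.0, -0.0003, 0.0001, 0.0], [-0.0002, -0.3158, 0.9488, -0.1433], [0.0, 0.0, 0.0, 1.0]]}
```

View pics/scene0.png

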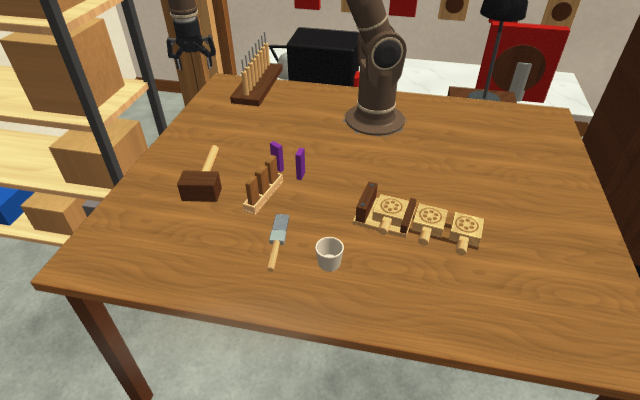

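View pics/side0.png

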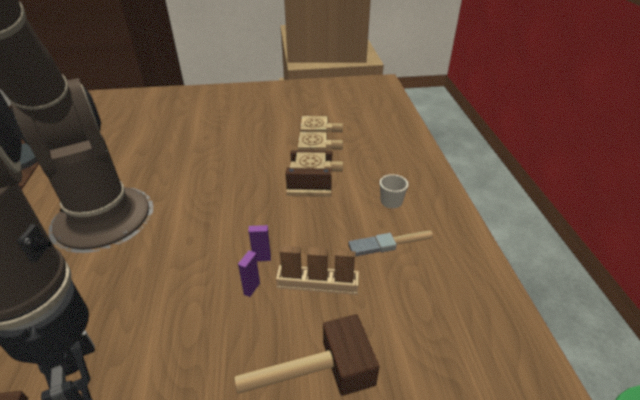

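Scene view: brown slips stand in the rack at about (252,187), (263,177), (271,167). Two purple look-alikes stand outside it at (277,157) and (300,164). The cradle with one blank is at (385,210), and the store blanks are at (430,218) and (466,227). In the side view the rack is at (318,275) and the cradle at (310,175). The brown plates in the rack fit the description; the purple ones are decoys. I'll confirm this with one enlarged crop montage.

Run:
```python
import cv2,numpy as np
a=cv2.imread("pics/scene0.png");b=cv2.imread("pics/side0.png")
def c(i,x,y,w=80,h=60):
    o=cv2.resize(i[y:y+h,x:x+w],(400,300),interpolation=cv2.INTER_CUBIC)
    for k in range(0,w,10):
        cv2.putText(o,str(x+k),(k*5,8),0,.28,(0,255,0));cv2.line(o,(k*5,10),(k*5,14),(0,255,0))
    for k in range(0,h,10):
        cv2.putText(o,str(y+k),(0,k*5+3),0,.28,(0,255,0));
    return o
m=np.vstack([np.hstack([c(a,235,152),c(a,350,178)]),np.hstack([c(b,270,238),c(b,275,140)])])
cv2.imwrite("pics/m0.png",m)
```

```text
(no output)
```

View pics/m0.png

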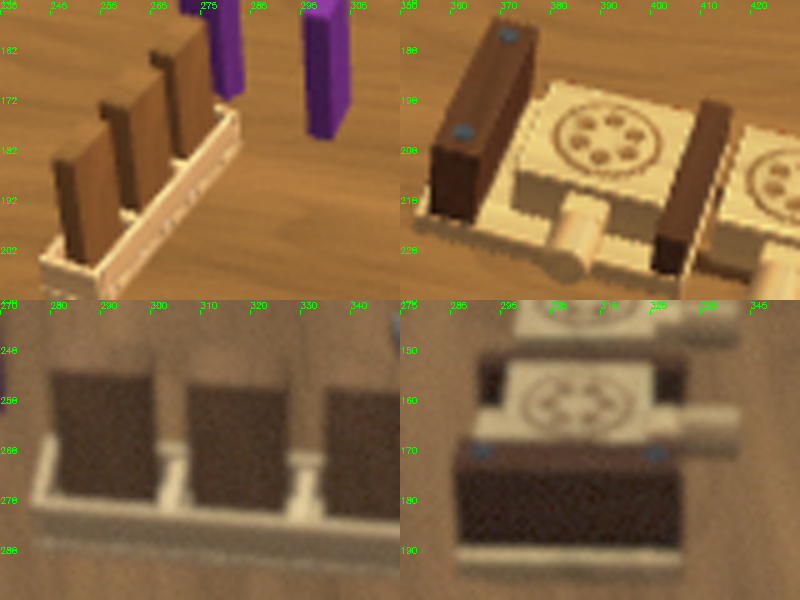

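Confirmed: the three brown plates stand in the rack pockets, and the purple ones stand outside it. Next I fit the rack and cradle poses from both views.

```bash
cat > h.py <<'E'
import numpy as np, cv2
from scipy.optimize import least_squares
from scipy.spatial.transform import Rotation as Ro
from station import sensors, vision
def cam(n,s=None):
    c=vision.calibration(n);K=np.array(c["mtx"])
    if n!="wrist": return K,np.array(c["R"]),np.array(c["t"])
    s=s or sensors.observe();q=s["eef_rot"];T=np.eye(4)
    T[:3,:3]=Ro.from_quat([q[1],q[2],q[3],q[0]]).as_matrix();T[:3,3]=s["ee_pos"]
    M=np.linalg.inv(T@np.array(c["T_tool_cam"]));return K,M[:3,:3],M[:3,3]
def proj(C,X):
    K,R,t=C;p=(np.atleast_2d(X)@R.T+t)@K.T;return p[:,:2]/p[:,2:]
def place(p,P):
    c,s=np.cos(p[3]),np.sin(p[3]);P=np.atleast_2d(P)
    return np.c_[p[0]+c*P[:,0]-s*P[:,1],p[1]+s*P[:,0]+c*P[:,1],p[2]+P[:,2]]
def fit(obs,x0,zfree=True):  # obs: list of (cam, local pts mm, pixels)
    def f(p):
        p=p if zfree else np.r_[p[:2],x0[2],p[2]]
        return np.concatenate([(proj(C,place(p,np.array(L)/1e3))-U).ravel() for C,L,U in obs])
    x=np.array(x0) if zfree else np.delete(x0,2)
    r=least_squares(f,x,loss="soft_l1");return r.x,np.round(f(r.x),1)
E
python3 - <<'E'
from h import *
S,D=cam("scene"),cam("side")
r,e=fit([(S,[[85.5,-20,30],[85.5,20,30],[-85.5,20,30]],[[243,204.4],[254.6,206.4],[283,174.4]]),
 (D,[[-85.5,-20,30],[85.5,-20,30],[-85.5,20,30]],[[277,278],[357.6,288],[280,265]])],[.55,-.25,0,0])
print("rack",r.round(4),e)
c,e=fit([(S,[[60,-28,70],[60,0,70],[-60,0,70],[-60,-28,70]],[[356,207.6],[366,209.6],[377.6,183.6],[370,181.6]]),
 (D,[[-60,-28,70],[60,-28,70],[-60,0,70],[60,0,70],[-60,-28,16]],[[286.4,175],[331.4,174.4],[288,167.6],[331.4,168],[286.4,189.4]])],[.55,0.1,0,0])
print("cradle",c.round(4),e)
print(Ro.from_quat([.985,.175,0,0]).as_matrix().round(3) if 0 else Ro.from_quat([0.985,.175,0,-.001]).as_matrix().round(3))
# slip top heights, triangulated: near slip (+x) right-front top corner both views
E
```

```text
rack [ 0.5174 -0.2761 -0.0052 -0.2368] [-1.1  0.1 -0.9  2.1 -0.   0.8 -1.2  0.6  0.1 -1.9 -0.6 -0.9]
cradle [ 0.5327  0.0515 -0.0038 -0.1574] [-0.1  0.2 -0.3  0.7 -0.   0.6 -1.7  0.4 -1.3 -1.7  0.2 -0.1 -1.8 -0.6
  0.4 -0.1 -0.1  0.2]
[[ 0.939  0.344 -0.   ]
 [ 0.344 -0.939  0.002]
 [ 0.    -0.002 -1.   ]]
```

>>> move_arm:
  rows: ".8 -.37 0 0;.8 -.37 0 0;.8 -.37 0 0;.8 -.37 0 0;.8 -.37 0 0;.8 -.37 0 0;.8 -.37 0 0;.8 -.37 0 0;.8 -.37 0 0;.76 -.36 0 0"

```text
t: 1.15
ee_pos: [0.5262, -0.2752, 0.2312]
eef_rot: [-0.0, 0.985, 0.175, -0.0]
ft_force: [0.5, -0.5, -0.6]
gripper_width: 0.0858
grasp_force: 0.0
```

>>> move_arm:
  rows: "0 0 0 1;0 0 0 1;0 0 0 1;0 0 0 1;0 0 0 1;0 0 0 .6;0 0 0 0;0 0 0 0"

```text
t: 1.95
ee_pos: [0.525, -0.2768, 0.2311]
eef_rot: [-0.0, 0.993, -0.116, -0.0]
ft_force: [0.4, 0.4, -0.6]
gripper_width: 0.0853
grasp_force: 0.0
```

```bash
cat >> h.py <<'E'
def pose():
    s=sensors.observe();q=s["eef_rot"];R=Ro.from_quat([q[1],q[2],q[3],q[0]]).as_matrix()
    return s,np.array(s["ee_pos"]),R
def goto(xyz,yaw=None):  # units to move: shift at present orientation, then turn; yaw=tool x angle
    s,p,R=pose();d=R.T@(np.array(xyz)-p)/.05
    y=np.arctan2(R[1,0],R[0,0]);print("now",p.round(4),"yaw",round(y,4),"tilt",np.round(R[:2,2],4),"shift units",d.round(3),
      "turn units",None if yaw is None else round(-np.degrees((yaw-y+np.pi/2)%np.pi-np.pi/2)/6,3))
E
python3 - <<'E'
from h import *
s,p,R=pose();np.save("w1.npy",np.r_[p,s["eef_rot"]])
cv2.imwrite("pics/w1.png",vision.snapshot("wrist"))
goto(p,-.2368);print(s["t"])
im=cv2.imread("pics/w1.png")
E
```

```text
now [ 0.5251 -0.2768  0.2312] yaw -0.2337 tilt [-0.0002  0.0001] shift units [-0.001 -0.001  0.002] turn units 0.03
1.95
```

View pics/w1.png

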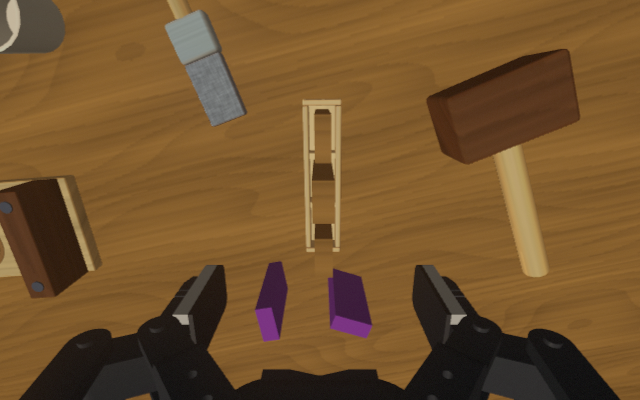

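The wrist view shows the rack upright, from (305,100) to (340,250), with the slip tops in it. The cradle is at left (40,235), the mallet at right, the brush at top, and the purple pair at (272,300) and (348,300). I'll enlarge the rack.

Run:
```python
import cv2,numpy as np
a=cv2.imread("pics/w1.png")
o=[]
for y in (95,175):
    x,w,h,k=292,62,85,6
    c=cv2.resize(a[y:y+h,x:x+w],None,fx=k,fy=k,interpolation=cv2.INTER_CUBIC)
    for i in range(0,w,5): cv2.putText(c,str(x+i),(i*k,8),0,.25,(0,255,0));cv2.line(c,(i*k,10),(i*k,14),(0,255,0))
    for i in range(0,h,5): cv2.putText(c,str(y+i),(0,i*k+3),0,.28,(0,255,0))
    o.append(c)
cv2.imwrite("pics/w1z.png",np.hstack(o))
```

```text
(no output)
```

View pics/w1z.png

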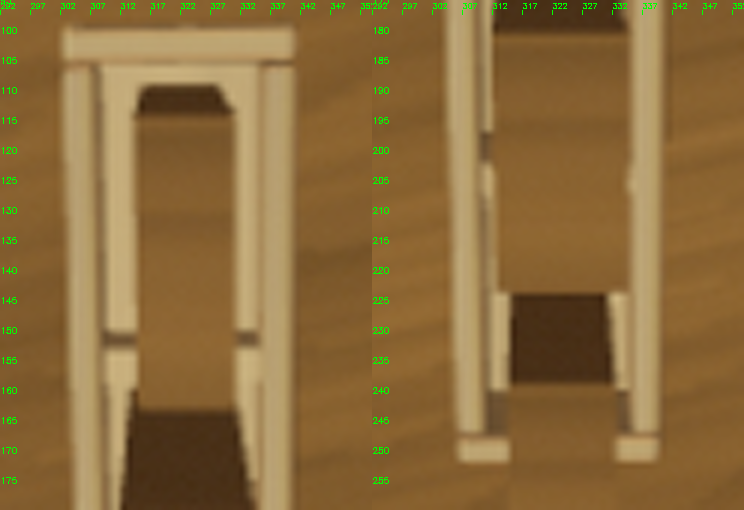

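Run:
```python
from h import *
w=np.load("w1.npy");W=cam("wrist",{"ee_pos":w[:3],"eef_rot":w[3:]})
px=[[302.4,99.7],[341,99.7],[306.2,251.7],[339.8,251.7]];L=[[85.5,20,30],[85.5,-20,30],[-85.5,20,30],[-85.5,-20,30]]
r,e=fit([(W,L,px)],[.517,-.276,0,-.2368]);print("wrist free z",r.round(4),e)
S,D=cam("scene"),cam("side")
r2,e=fit([(W,L,px)],[.517,-.276,0,-.2368],False);print("z0",r2.round(4),e)
r=np.r_[r2[:2],0,r2[2]];np.save("rack.npy",r)
print(proj(S,place(r,np.array([[85.5,-20,30],[85.5,20,30],[-85.5,20,30]])/1e3)).round(1),"obs 243,204.4 254.6,206.4 283,174.4")
def back(C,uv,z):
    K,R,t=C;d=R.T@np.linalg.inv(K)@[uv[0],uv[1],1];o=-R.T@t;return o+d*(z-o[2])/d[2]
def loc(X):
    c,s=np.cos(r[3]),np.sin(r[3]);d=X[:2]-r[:2];return np.array([c*d[0]+s*d[1],-s*d[0]+c*d[1]])*1e3
for n,uv in dict(farL=(314.4,116),farR=(330.8,116),farL2=(314.4,163),farR2=(331,163),midL=(312.5,182),midR=(334.8,182),midL2=(312.5,223),midR2=(334.5,223),nearL=(314.8,240),nearR=(332.5,240),).items(): print(n,loc(back(W,uv,.102)).round(1))
# height of slip tops: side-view triangulation of far slip's +x... top edges at side px 
for u in [(280,252.8),(301,252.8),(307,255),(328,255.2),(335,256)]: print(u,loc(back(D,u,.102)).round(1))
for u in [(246,184),(250.6,185.6),(258,176.4)]: print(u,loc(back(S,u,.102)).round(1))
```

```text
wrist free z [ 0.5144 -0.278  -0.0024 -0.223 ] [-0.4  0.3  0.5 -0.2 -0.2  0.1  0.1 -0.2]
z0 [ 0.5148 -0.2781 -0.2229] [-0.5 -0.1  0.6 -0.6 -0.3  0.7  0.2  0.3]
[[241.7 202.7]
 [253.6 206.5]
 [282.2 173.2]] obs 243,204.4 254.6,206.4 283,174.4
farL [73.9  6.6]
farR [73.7 -6.7]
farL2 [35.3  7.2]
farR2 [35.2 -6.8]
midL [18.8  9.1]
midR [ 18.5 -10.1]
midL2 [-19.3   9.8]
midR2 [-19.5 -10. ]
nearL [-36.1   7.9]
nearR [-36.3  -8.3]
(280, 252.8) [-70.3 -13.4]
(301, 252.8) [-29.   -9.3]
(307, 255) [-16.5 -13.9]
(328, 255.2) [ 24.6 -10.3]
(335, 256) [ 38.4 -11. ]
(246, 184) [79.4  0.4]
(250.6, 185.6) [80.1 15.6]
(258, 176.4) [36.1 13. ]
```

Slips measured: the +x pocket holds the thin one (13.5 mm), the centre pocket the thick one (19.5 mm), and the −x pocket the middle one (16.2 mm). Next I look at the gap from close above.

>>> move_arm:
  rows: "-.14 -.66 0 0;-.14 -.66 0 0;-.14 -.66 0 0;-.14 -.66 0 0;-.14 -.66 0 0;-.14 -.66 0 0;-.14 -.66 .3 0;-.14 -.66 .3 0;-.14 -.66 .4 0;-.13 -.66 .4 0"

```text
t: 3.0
ee_pos: [0.5346, 0.0615, 0.1609]
eef_rot: [-0.0, 0.993, -0.117, 0.0]
ft_force: [1.3, -0.4, 0.1]
gripper_width: 0.0853
grasp_force: 0.0
```

>>> move_arm:
  rows: "0 0 0 -.73;0 0 0 0;0 0 0 0"

```text
t: 3.3
ee_pos: [0.5348, 0.0595, 0.1615]
eef_rot: [0.0, 0.997, -0.081, 0.0]
ft_force: [-0.1, -0.1, -0.5]
gripper_width: 0.0856
grasp_force: 0.0
```

Run:
```python
from h import *
s,p,R=pose();np.save("w2.npy",np.r_[p,s["eef_rot"]])
cv2.imwrite("pics/w2.png",vision.snapshot("wrist"));goto(p,-.157)
a=cv2.imread("pics/w2.png")
cv2.imwrite("pics/w2s.png",cv2.resize(a[60:360,120:520],(800,600),interpolation=cv2.INTER_CUBIC))
```

```text
now [0.535  0.0592 0.1617] yaw -0.162 tilt [ 0.0007 -0.0003] shift units [-0.004 -0.006  0.004] turn units -0.048
```

View pics/w2s.png

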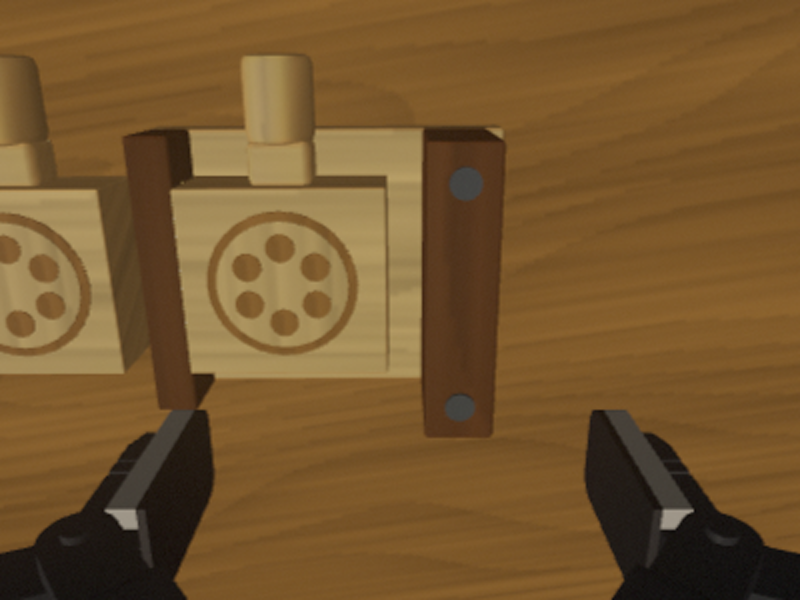

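Picture: the fence top (dark, with blue dots) spans crop x 425–504 and y 139–436. The blank's gap edge is at about x 387, and the pale gap between them is about 37 px wide, i.e. 18 px in the original. I'll fit it.

Run:
```python
from h import *
w=np.load("w2.npy");W=cam("wrist",{"ee_pos":w[:3],"eef_rot":w[3:]})
o=lambda P:np.array(P)/2+[120,60]
L=[[60,0,70],[60,-28,70],[-60,0,70],[-60,-28,70]];P=o([[425,139],[504,139],[425,436],[492,436]])
z,e=fit([(W,L,P)],[.533,.05,0,-.16]);print("free z",z.round(4),e)
r,e=fit([(W,L,P)],[.533,.05,0,-.16],False);print(r.round(4),e);r=np.r_[r[:2],0,r[2]];np.save("cradle.npy",r)
a=cv2.imread("pics/w2.png");g=a.astype(float).sum(2)
def loc(uv,z):
    K,R,t=W;d=R.T@np.linalg.inv(K)@[uv[0],uv[1],1];q=-R.T@t;X=q+d*(z-q[2])/d[2]
    c,s=np.cos(r[3]),np.sin(r[3]);d=X[:2]-r[:2];return np.array([c*d[0]+s*d[1],-s*d[0]+c*d[1]])*1e3
for v in (165,185,205,225,240): # crop rows
    row=g[v-2:v+3].mean(0);print(v,"px",row[305:338].astype(int).tolist())
for uv in [(386,200),(387,280),(388,360)]: print("blank edge",loc(o(uv),.05).round(1))
for uv in [(424,200),(424,280),(424,360)]: print("fence edge",loc(o(uv),.07).round(1))
print("stop", loc(o((190,186)),.046).round(1))
```

```text
free z [ 5.304e-01  4.990e-02 -5.000e-04 -1.506e-01] [ 0.   0.2  0.1 -0.2 -0.3  0.1  0.2 -0.2]
[ 0.5305  0.05   -0.1506] [-0.   0.1  0.1 -0.3 -0.3  0.3  0.2 -0. ]
165 px [395, 394, 395, 395, 395, 393, 384, 316, 267, 374, 403, 403, 404, 404, 403, 403, 404, 403, 403, 404, 402, 401, 402, 402, 402, 355, 188, 140, 156, 180, 180, 180, 181]
185 px [426, 426, 427, 426, 426, 426, 423, 375, 260, 332, 389, 388, 388, 388, 388, 387, 386, 386, 385, 386, 385, 384, 385, 384, 384, 332, 143, 144, 159, 178, 177, 180, 180]
205 px [409, 408, 408, 409, 409, 408, 412, 379, 281, 321, 375, 376, 373, 375, 381, 385, 384, 384, 384, 385, 388, 395, 399, 397, 397, 343, 143, 149, 168, 179, 177, 178, 179]
225 px [397, 397, 398, 398, 396, 400, 400, 377, 294, 330, 417, 418, 419, 418, 417, 417, 416, 418, 417, 417, 417, 417, 416, 416, 397, 303, 142, 151, 173, 176, 177, 178, 176]
240 px [395, 395, 395, 394, 394, 394, 394, 375, 321, 339, 400, 401, 401, 399, 400, 401, 400, 400, 400, 400, 400, 398, 399, 399, 379, 289, 140, 152, 174, 176, 175, 175, 174]
blank edge [34.6 14.5]
blank edge [ 1.4 14.7]
blank edge [-34.6  14.8]
fence edge [38.3  0.3]
fence edge [7.7 0.2]
fence edge [-25.5   0.2]
stop [40.3 92.5]
```

The gap measures about 15 mm, which fits the thin slip, so I try that one first. It also gets checked by feel. Moving above it.

>>> move_arm:
  rows: "0 0 0 .58;.243 .741 0 0;.243 .741 0 0;.243 .741 0 0;.243 .741 0 0;.243 .741 0 0;.243 .741 0 0;.243 .741 0 0;.243 .741 0 0;.243 .741 0 0"
  claw: 1

```text
t: 4.35
ee_pos: [0.5681, -0.2921, 0.1621]
eef_rot: [0.0, 0.994, -0.111, 0.001]
ft_force: [0.8, 0.9, 0.2]
gripper_width: 0.0853
grasp_force: 0.0
```

>>> move_arm:
  rows: "0 0 0 0;0 0 0 0"

```text
t: 4.55
ee_pos: [0.5678, -0.2913, 0.1614]
eef_rot: [0.0, 0.994, -0.112, 0.0]
ft_force: [-0.0, 2.5, -0.8]
gripper_width: 0.0854
grasp_force: 0.0
```

Run:
```python
from h import *
w=np.load("w2.npy");W=cam("wrist",{"ee_pos":w[:3],"eef_rot":w[3:]});K,R,t=W
def back(u,v,z):
    d=R.T@np.linalg.inv(K)@[u,v,1];q=-R.T@t;return (q+d*(z-q[2])/d[2])[:2]
V=[165,185,205,225,240]
F=np.array([back(u,v,.07) for u,v in zip([333.2,333.05,332.6,332.4,332.4],V)])
B=np.array([back(u,v,.05) for u,v in zip([311.6,312.3,312.35,312.4,312.55],V)])
for n,X in(("fence",F),("blank",B)):
    p=np.polyfit(X[:,0],X[:,1],1);print(n,"yaw",np.arctan(p[0]).round(4),"y at .53",np.polyval(p,.5305).round(4))
r=np.load("rack.npy");X=place(r,[[.0545,0,.068]])[0];print(X);goto(X,r[3])
s,p,_=pose()
W=cam("wrist",s);a=vision.snapshot("wrist");cv2.imwrite("pics/w3.png",a)
c=proj(W,place(r,np.array([[34.5,7,96+6],[34.5,-7,102],[74.5,-7,102],[74.5,7,102]])/1e3)).round(1);print(c)
b=a.copy();cv2.polylines(b,[np.int32(np.round(c))],True,(0,255,0),1)
cv2.imwrite("pics/w3o.png",b)
```

```text
fence yaw -0.1596 y at .53 0.0497
blank yaw -0.1582 y at .53 0.0659
[ 0.56797567 -0.29009958  0.068     ]
now [ 0.5678 -0.2913  0.1614] yaw -0.2247 tilt [ 0.0002 -0.0005] shift units [-1.000e-03 -2.500e-02  1.869e+00] turn units -0.017
[[307.2 249. ]
 [327.6 249. ]
 [328.  193.3]
 [306.4 193.3]]
```

View pics/w3o.png

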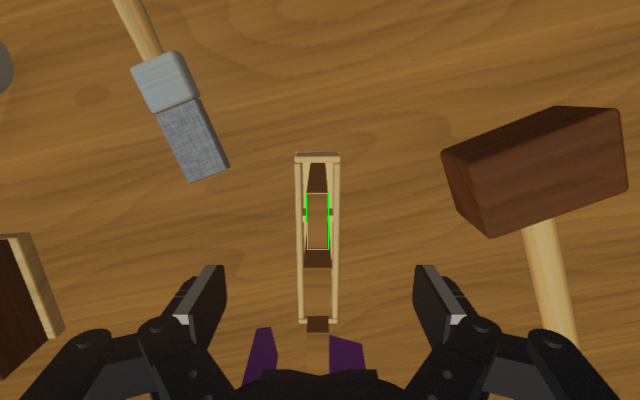

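The overlay sits right on the thin slip's top. Descending and gripping.

>>> move_arm:
  rows: "0 -.02 .4 0;0 0 .4 0;0 0 .4 0;0 0 .4 0;0 0 .27 0;0 0 0 0;0 0 0 0"

```text
t: 5.3
ee_pos: [0.5691, -0.2876, 0.0683]
eef_rot: [-0.0, 0.994, -0.109, 0.0]
ft_force: [-1.1, 0.1, 1.0]
gripper_width: 0.0854
grasp_force: 0.0
```

>>> move_arm:
  rows: "0 0 0 0;0 0 0 0;0 0 0 0;0 0 0 0;0 0 0 0;0 0 0 0;0 0 0 0;0 0 0 0"
  claw: 0

```text
t: 6.1
ee_pos: [0.5689, -0.2882, 0.068]
eef_rot: [0.0, 0.994, -0.11, 0.0]
ft_force: [-0.6, 0.5, 3.4]
gripper_width: 0.0136
grasp_force: 61.8
```

>>> move_arm:
  rows: "0 0 -.4 0;0 0 -.5 0;0 0 -.5 0;0 0 -.5 0;0 0 -.5 0;0 0 -.2 0;0 0 0 0;0 0 0 -.63;0 0 0 0;0 0 0 0"

```text
t: 7.1
ee_pos: [0.5682, -0.2879, 0.1963]
eef_rot: [-0.0, 0.997, -0.078, -0.001]
ft_force: [0.2, -0.2, -0.4]
gripper_width: 0.0131
grasp_force: 61.7
```

Run:
```python
from h import *
goto([.5318,.0576,.2],-.159)
```

```text
now [ 0.5682 -0.2879  0.1963] yaw -0.1556 tilt [-0.0019  0.0009] shift units [-1.789 -6.714 -0.066] turn units 0.033
```

>>> move_arm:
  rows: "-.2 -.75 0 0;-.2 -.75 0 0;-.2 -.75 0 0;-.2 -.75 0 0;-.2 -.75 0 0;-.2 -.75 0 0;-.2 -.75 0 0;-.2 -.75 0 0;-.19 -.71 0 .03;0 0 0 0"

```text
t: 8.1
ee_pos: [0.5307, 0.0635, 0.1974]
eef_rot: [-0.001, 0.997, -0.075, -0.0]
ft_force: [0.7, 1.2, -0.7]
gripper_width: 0.0134
grasp_force: 61.6
```

>>> move_arm:
  rows: "0 0 .3 0;0 0 .3 0;0 0 .3 0;0 0 .2 0;0 0 0 0;0 0 0 0"

```text
t: 8.7
ee_pos: [0.5319, 0.0569, 0.1428]
eef_rot: [0.0, 0.997, -0.079, -0.0]
ft_force: [-0.0, 0.6, 0.7]
gripper_width: 0.0133
grasp_force: 61.6
```

Run:
```python
from h import *
goto([.5318,.0576,.130],-.159)
s,p,R=pose();np.save("w4.npy",np.r_[p,s["eef_rot"]]);a=vision.snapshot("wrist");cv2.imwrite("pics/w4.png",a);print(s["ft_force"])
b=vision.snapshot("scene");cv2.imwrite("pics/s4.png",b)
A=cv2.resize(a[100:300,220:420],(400,400),interpolation=cv2.INTER_CUBIC)
B=cv2.resize(b[165:245,345:425],(400,400),interpolation=cv2.INTER_CUBIC)
cv2.imwrite("pics/m4.png",np.hstack([A,B]))
```

```text
now [0.5319 0.0569 0.1428] yaw -0.1578 tilt [-0.0003 -0.    ] shift units [-0.004 -0.013  0.256] turn units 0.012
[-0.0133522   0.6331283   0.69789964]
```

View pics/m4.png

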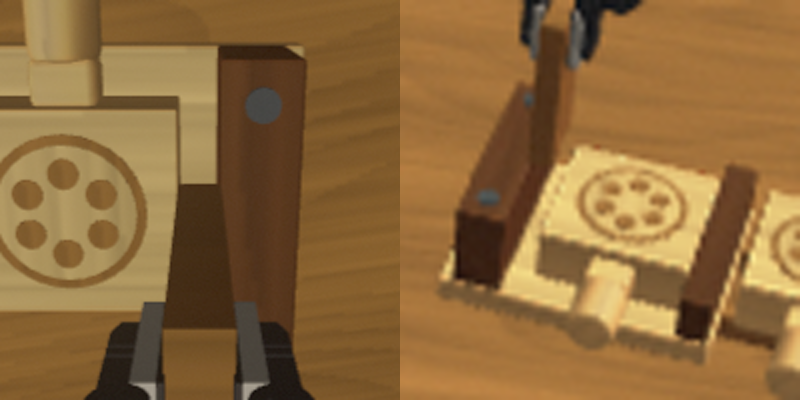

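Slip bottom at crop (177–220, 183) sits centred over the gap (179–219) within a few tenths of a millimetre. Lowering gently, watching the force.

>>> move_arm:
  rows: "0 -.01 .2 0;0 0 .2 0;0 0 .1 0;0 0 .03 0;0 0 0 0"

```text
t: 9.3
ee_pos: [0.5316, 0.0577, 0.1158]
eef_rot: [0.0, 0.997, -0.078, -0.0]
ft_force: [-0.5, -0.2, -0.4]
gripper_width: 0.0134
grasp_force: 61.6
```

>>> move_arm:
  rows: "0 0 .04 0;0 0 .04 0;0 0 .04 0;0 0 .04 0;0 0 0 0"

```text
t: 9.8
ee_pos: [0.5317, 0.0576, 0.108]
eef_rot: [0.0, 0.997, -0.078, -0.0]
ft_force: [-0.3, 0.1, -0.4]
gripper_width: 0.0136
grasp_force: 61.6
```

>>> move_arm:
  rows: "0 0 .04 0;0 0 .04 0;0 0 .04 0;0 0 .04 0;0 0 .04 0;0 0 .04 0;0 0 0 0"

```text
t: 10.5
ee_pos: [0.5316, 0.0576, 0.0959]
eef_rot: [0.0, 0.997, -0.078, -0.0]
ft_force: [-0.3, 0.5, 0.1]
gripper_width: 0.0133
grasp_force: 61.6
```

>>> move_arm:
  rows: "0 0 .04 0;0 0 .04 0;0 0 .04 0;0 0 .04 0;0 0 .04 0;0 0 0 0"

```text
t: 11.1
ee_pos: [0.5316, 0.0576, 0.0859]
eef_rot: [0.0, 0.997, -0.078, -0.0]
ft_force: [0.6, -0.7, 0.9]
gripper_width: 0.0129
grasp_force: 61.6
```

It slides in freely. Before seating, I feel the play sideways: ±1.5 mm should meet the walls if snug and stay free if it is a step too thin.

>>> move_arm:
  rows: "0 .015 0 0;0 .015 0 0;0 0 0 0;0 0 0 0"

```text
t: 11.5
ee_pos: [0.5317, 0.0567, 0.0863]
eef_rot: [-0.0, 0.997, -0.078, 0.0]
ft_force: [1.7, 3.2, -2.0]
gripper_width: 0.0129
grasp_force: 61.4
```

>>> move_arm:
  rows: "0 -.02 0 0;0 -.02 0 0;0 -.02 0 0;0 0 0 0;0 0 0 0"

```text
t: 12.0
ee_pos: [0.532, 0.0582, 0.0863]
eef_rot: [0.001, 0.997, -0.079, -0.0]
ft_force: [-0.6, -3.5, 1.7]
gripper_width: 0.0134
grasp_force: 61.8
```

Walls met on both sides (about ±3.3 N) with about 1.5 mm of travel, so it is snug. Recentring and seating.

>>> move_arm:
  rows: "0 .03 0 0;0 0 0 0;0 0 .04 0;0 0 .04 0;0 0 .04 0;0 0 .02 0;0 0 0 0;0 0 0 0"

```text
t: 12.8
ee_pos: [0.5318, 0.0577, 0.0792]
eef_rot: [-0.0, 0.997, -0.078, -0.0]
ft_force: [-0.1, -0.5, 0.1]
gripper_width: 0.0136
grasp_force: 61.5
```

>>> move_arm:
  rows: "0 0 .02 0;0 0 .01 0;0 0 0 0"

```text
t: 13.1
ee_pos: [0.5319, 0.0577, 0.0779]
eef_rot: [0.0, 0.997, -0.078, 0.0]
ft_force: [-0.2, -0.6, 1.7]
gripper_width: 0.0133
grasp_force: 61.9
```

>>> move_arm:
  rows: "0 0 .01 0;0 0 .01 0;0 0 0 0"

```text
t: 13.4
ee_pos: [0.532, 0.0577, 0.0779]
eef_rot: [0.0, 0.997, -0.079, 0.0]
ft_force: [-3.0, -1.4, 11.2]
gripper_width: 0.0132
grasp_force: 63.6
```

>>> move_arm:
  rows: "0 0 0 0;0 0 0 0;0 0 0 0;0 0 0 0;0 0 0 0;0 0 0 0"
  claw: 0.5

```text
t: 14.0
ee_pos: [0.5318, 0.0576, 0.0767]
eef_rot: [0.0, 0.997, -0.078, -0.0]
ft_force: [-0.5, 0.4, 1.4]
gripper_width: 0.0428
grasp_force: 0.0
```

>>> move_arm:
  rows: "0 0 -.2 0;0 0 -.4 0;0 0 -.5 0;0 0 -.5 0;0 0 -.5 0;0 0 -.4 0;0 0 0 0"

```text
t: 14.7
ee_pos: [0.5335, 0.058, 0.2054]
eef_rot: [-0.001, 0.997, -0.078, 0.003]
ft_force: [0.9, -0.5, 1.2]
gripper_width: 0.0426
grasp_force: 0.0
```

Run:
```python
from h import *
s,p,R=pose();W=cam("wrist",s);a=vision.snapshot("wrist");b=vision.snapshot("scene");d=vision.snapshot("side");print(p)
r=np.array([.5305,.0497,0,-.159])
q=lambda z:place(r,np.array([[20,.6,z],[20,14.6,z],[-20,14.6,z],[-20,.6,z]])/1e3)
for im,C in((a,W),(b,cam("scene")),(d,cam("side"))):
    print(proj(C,q(112)).round(1).tolist())
A=cv2.resize(a[60:360,170:470],(400,400),interpolation=cv2.INTER_CUBIC)
B=cv2.resize(b[165:245,345:425],(400,400),interpolation=cv2.INTER_CUBIC)
cv2.imwrite("pics/m5.png",np.hstack([A,B]))
```

```text
[0.53351639 0.05803232 0.20544268]
[[330.2, 182.9], [311.5, 182.8], [311.8, 232.0], [329.6, 232.0]]
[[370.7, 188.0], [375.7, 189.2], [379.6, 180.6], [374.7, 179.4]]
[[315.6, 153.4], [315.9, 150.4], [300.4, 150.1], [300.0, 153.1]]
```

View pics/m5.png

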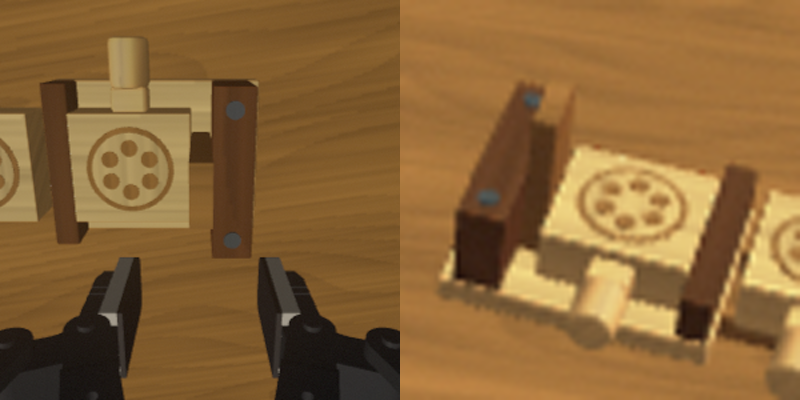

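The slip's top, at crop (188–213, 163–229), matches the prediction for fully home and centred. The floor was felt at 11 N, the other slips are untouched, and the gripper is clear.

```bash
python3 -c "
from station import workorder
print(workorder.job_done())"
```

```text
the job is handed in; nothing more can be done
None
```

The thin slip stands upright on the cradle floor near the middle of the fence, snug with about 1.5 mm of play. The middle and thick slips were never lifted from the rack, I moved nothing else, and the job is handed in; no verdict came back.

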